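# Seat the uneven-legged relay bracket on the stepped test block

## Task

Pick up the cast bracket that has one long and one short leg and set it down, without dropping it, centred on the stepped orange test block and in line with it, the right way round so that both feet bear and the top is level. Let go, then press down briefly and lightly with the closed fingertips on the flat top above its long leg to feel that it does not rock, and leave it standing there, clear of the gripper. Leave the similar bracket with two equal legs where it stands.

Things in the scene. Friction and masses are not known exactly. Their poses are not given: they have to be found in the camera images.
- bracket: Loose cast aluminium bracket, 0.4 kg, 120 (x) x 44 (y) x 86 mm: plate with top 52 mm above origin, on two end legs 24 mm long in x: long (42 mm) at +x, short (24) at -x, under two bolt holes. Central grip rib on top, 40 (x) x 14 (y) mm, 52 to 86 mm above origin: pinch across y. Origin: mid-length and -width, level with the long leg's sole; z up. Starts level, short leg on an 18 mm steel strip.
- bracket_press (a point): Where to press: on the bracket's flat top face above the long leg, 43 mm from the bracket's origin along its +x and 52 mm up. The flat runs from 20 mm (end of the rib) to 60 mm (end of the bracket). Rigid: force builds up fast on contact.
- block: Fixed orange plastic block with one step, 160 (x) x 80 (y) mm. Origin: centre of underside; z up. The +x half is low (top 20 mm up), the -x half high (38 mm) with two flush brass inserts, step at x = 0. Seated, the bracket's long leg is on the low half: both x axes agree, bracket origin 20 mm above the block's. A flat-topped orange block, same outline, 26 mm high, is not meant.
- spare: Loose bystander to leave alone: a similar aluminium bracket, 120 x 44 x 86 mm, but with two equal 42 mm legs, standing flat on the bench. Origin: mid-length, mid-width, at its soles; x along its length.
Not all that is in view belongs to the job. Leave any black look-alike of the bracket alone. Leave any purple look-alike of the block alone.

How it is judged:
By the outcome, as a careful person would: the job done as asked, in the order asked, and still so for the second after the job is handed in, with the robot touching nothing.
It also fails if it takes over 54 s, if anything falls off the work surface, if the arm or the gripper's body presses on something with over 40 N, if the wrist force passes 120 N, or if a joint passes its speed limit or range.

## Robot

A 6-joint arm with a two-finger parallel gripper is mounted at the origin on the work surface. World frame = base frame: x ahead of the robot, y to its left, z up, the work surface at z = 0. Lengths are in m, angles in rad, forces in N, time in s.
With the tool pointing down it reaches from about 0.225 to 0.725 m from the base axis. Payload 3.1 kg.
Tool frame: the origin (TCP) lies midway between the tips of the shut fingers; the grasp point (between the pads) lies 19 mm behind it; z points along the fingers, y is the line along which they close (so a half turn about z gives the same grasp; the last joint's range is limited). The gripper opens to 85 mm and grips with 20 to 120 N. Pads are 22 mm wide; open, the fingers measure 114 mm over their backs; the gripper's body (76 mm by 85 mm) begins 54 mm behind the grasp point. The pads swing forward as they close: fully open they stand 13 mm farther back than shut.
Start: joints at [1.062, 0.048, 0.099, 1.622, 0, 1.443], TCP at [0.195, 0.487, 0.197] pointing down, gripper open.
Joint ranges: [-2.91, 2.91], [-0.99, 1.94], [-1.21, 1.42], [-2.12, 2.29], [-1.49, 1.47], [-3.14, 3.14]. Speed limits (rad/s): [2.79, 2.79, 3.14, 3.14, 3.14, 3.14].

## Interface

Orientations are given as a rotation vector (axis times angle).
In Python, from bench import env gives the robot as it stands.
- The arm moves only by the tool play_rows, never from a script. Its arguments are lists of equal length, an entry for each row: "delta_pos": the shift along the tool's x, y, z in units of 0.6 m (1.0 is 0.6 m), a list of three; "rot": the turn, a rotation vector about the tool's x, y, z in units of pi/2 rad (1.0 is pi/2 rad), a list of three; "gripper": the opening, from 0 (shut) to 1 (fully open). A call has 1 to 20 rows; each row is the pose to reach, as a shift and turn from the pose commanded when the call began, along the tool's axes at that moment; what a row does not reach only later rows make up. A row lasts 1/8 s, in which the tool goes at most 62.5 mm and 10.7 degrees, less where a joint would pass 70% of its speed; a pose out of reach is approached as far as the arm can. A call with a number of a shift or a turn outside -1 to 1 is refused whole. A call with a gripper value outside its range is refused whole. The fingers move at their own pace and stop on an object; "grip_force" is the grip in N (left out, the last holds). Time passes only in rows, so rows that repeat a pose let the fingers close. It gives the time, the measured TCP pose, the force, the opening and the grip force at its end, in the units of the state.
- env.observe(): the state, without advancing time (a new reading comes with each control period).
- env.capture(name): name is "side" or "top"; returns the picture (480x640x3 uint8, blue, green, red); there is no depth.
- env.camera_info(name): a dict with "K" (3x3 intrinsics, pixels), "k1" (the pictures are not rectified: a ray, as slopes to the right and down, at radius r is drawn at 1 + k1 r^2 times it, then the intrinsics apply), "xyz" and "rotation" of the camera in the world. Camera axes: x right, y up, looking along -z (the intrinsics and any distortion apply to the point x, -y, -z); pixel columns grow to the right and rows downward; lengths in m; the calibration is good to about 2 mm. A picture is of the moment at which its call begins. camera_info takes no time and is no camera call.
- env.close_job(): hands the job in; it is judged then, once.
The state is a dict: "t": time; "q": joint angles; "qvel": joint speeds; "effort": joint torques, N m; "eef_pos": TCP position; "eef_rot": TCP orientation; "force": force on the tool from outside, world axes, zero at the start; "torque": the same for the moment, N m; "grip_width": finger opening in m; "finger_force": force on a finger pad.
Only numpy, scipy, OpenCV 4.12 (cv2) and the standard library are available. Lean on these libraries where they do the work, as an engineer would, in place of code of your own. Each camera call takes 0.05 s, during which the arm holds its last target. There are 200 camera calls.

## Working session

There is one attempt and no reset: what is moved stays moved. The work goes in short steps, Python scripts to look and compute and a tool call to move; the robot and the scene stay as the last step left them, time stands still between calls to the robot, and variables do not carry over. Pictures are saved under pics/ and viewed, at most 10 in all, crops included, and the job is handed in when it is done.

Besides the shell and the picture viewer there is one more tool, called after "Request:" as a command line: name --argument value ..., lists and objects as JSON in quotes. play_rows: Moves the arm, as the interface text tells. Shifts and turns lie within -1 to 1; 1 stands for 0.6 m of shift or pi/2 rad of turn. Its arguments: {"type":"object","properties":{"delta_pos":{"type":"array","items":{"type":"array","items":{"type":"number"}}},"rot":{"type":"array","items":{"type":"array","items":{"type":"number"}}},"gripper":{"type":"array","items":{"type":"number"}},"grip_force":{"type":"number"}},"required":["delta_pos","rot","gripper"]}

```bash
mkdir -p pics; ls; python3 - <<'E'
from bench import env
import cv2
for n in("side","top"):
    cv2.imwrite(f"pics/{n}0.png",env.capture(n)); c=env.camera_info(n); print(n,c)
s=env.observe(); print(s)
E
```

```text
pics
side {'K': array([[601.0269771 ,   0.        , 316.29203601],
       [  0.        , 601.0269771 , 234.30296319],
       [  0.        ,   0.        ,   1.        ]]), 'k1': -0.06902139375052921, 'xyz': array([ 0.00575091, -1.03827896,  0.87859316]), 'rotation': array([ 0.95334494, -0.1896809 , -0.38477845])}
top {'K': array([[499.89935353,   0.        , 325.28399826],
       [  0.        , 499.89935353, 247.63867015],
       [  0.        ,   0.        ,   1.        ]]), 'k1': -0.04612815974939847, 'xyz': array([0.34645344, 0.02413005, 1.34476887]), 'rotation': array([ 0.07773994, -0.07789291, -1.58079691])}
{'t': 0.1, 'q': array([1.06218816e+00, 4.87035250e-02, 9.77671382e-02, 1.62201903e+00,
       1.76774351e-05, 1.44296940e+00]), 'qvel': array([ 1.97541843e-05, -1.82371724e-03,  3.71115568e-03, -2.47429000e-03,
       -2.91991706e-04, -1.53816731e-03]), 'effort': array([ 2.34341358e-03, -3.39851224e+01,  3.20935607e+01,  1.58536574e-02,
       -1.81306077e-04,  4.70663124e-06]), 'eef_pos': array([0.19482548, 0.48683723, 0.19582668]), 'eef_rot': array([-0.59439145, -3.08414387,  0.00321182]), 'force': array([ 0.04138994, -0.17816852,  0.37416577]), 'torque': array([ 0.00999335, -0.05360095, -0.02072527]), 'finger_force': 0.0, 'grip_width': 0.08538439197957857}
```

View pics/side0.png

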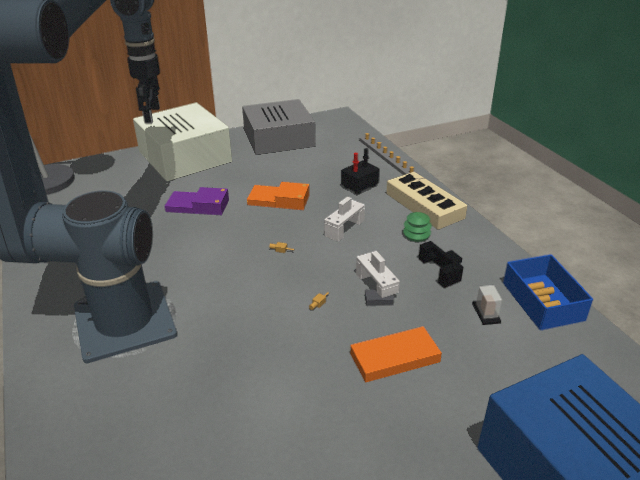

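View pics/top0.png

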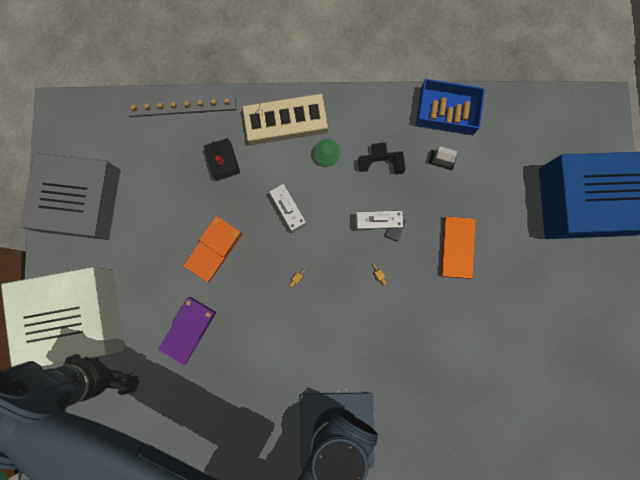

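The side view shows two white brackets at (344,217) and (378,272), with a strip by the latter's near end at (380,297). The black look-alike is at (440,262). The orange stepped block is at (280,195), the flat one at (396,353), and the purple look-alike at (197,201). In the top view the brackets are at (286,208) and (380,220), and the stepped block is at (213,249). I'm checking the choice in a close crop.

```bash
python3 - <<'E'
import cv2,numpy as np
s=cv2.imread("pics/side0.png");t=cv2.imread("pics/top0.png")
r=lambda a,w,h:cv2.resize(a,(w,h),interpolation=cv2.INTER_CUBIC)
a=r(s[190:310,310:410],333,400) ; b=r(t[175:275,265:415],450,300); c=r(t[205:295,170:260],300,300);d=r(s[175:215,240:320],480,240)
o=np.zeros((600,800,3),np.uint8)
o[:400,:333]=a;o[:300,340:790]=b;o[300:600,500:800]=c; o[405:565,0:320]=cv2.resize(d,(320,160))
cv2.imwrite("pics/crop1.png",o)
E
```

```text
(no output)
```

View pics/crop1.png

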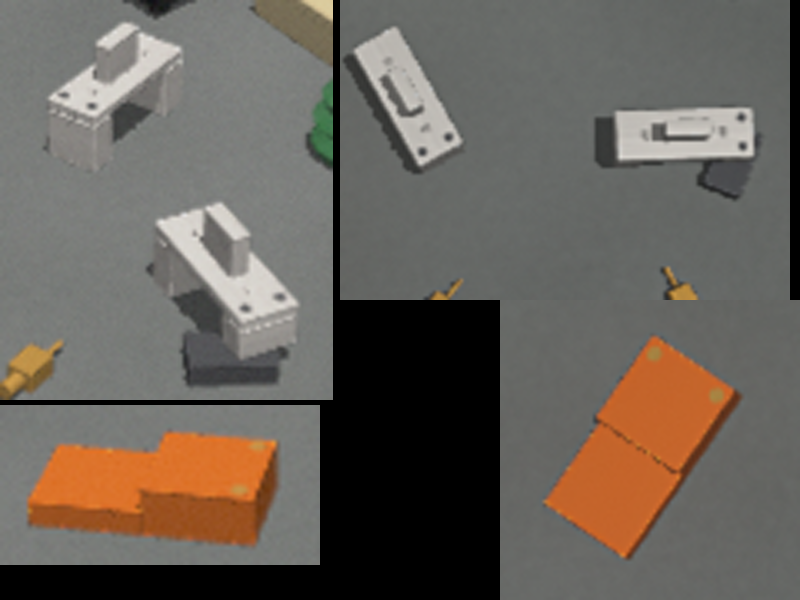

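The target is the bracket at top view (380,220). Its short leg, by the bolt holes at its right end, is on the dark strip, while the bracket at (286,208) has equal legs. The stepped block's brass inserts are at its upper right, so the block's +x points to lower left in the image.

```bash
cat > h.py <<'E'
import numpy as np,cv2
from scipy.spatial.transform import Rotation as R
from bench import env
def rays(n,px):
    c=env.camera_info(n); d=cv2.undistortPoints(np.float64(px).reshape(-1,1,2),c["K"],np.array([c["k1"],0,0,0.])).reshape(-1,2)
    v=np.c_[d[:,0],-d[:,1],-np.ones(len(d))]
    return c["xyz"],R.from_rotvec(c["rotation"]).apply(v)
def plane(n,px,z):
    o,v=rays(n,px); return o+v*((z-o[2])/v[:,2])[:,None]
def proj(n,P):
    c=env.camera_info(n); p=R.from_rotvec(c["rotation"]).inv().apply(np.atleast_2d(P)-c["xyz"])
    return cv2.projectPoints(p*[1,-1,-1],np.zeros(3),np.zeros(3),c["K"],np.array([c["k1"],0,0,0.]))[0].reshape(-1,2)
def contour(m,seed):
    cs=cv2.findContours(m.astype(np.uint8),cv2.RETR_EXTERNAL,cv2.CHAIN_APPROX_NONE)[0]
    cs=[c for c in cs if cv2.contourArea(c)>100]
    return max(cs,key=lambda c:cv2.pointPolygonTest(c,seed,True)).reshape(-1,2)
def rect(p):
    (c,s,a)=cv2.minAreaRect((p[:,:2]*1e3).astype(np.float32)); return np.round(c,1),np.round(s,1),round(a,1)
def tool():
    s=env.observe(); return s,R.from_rotvec(s["eef_rot"])
E
python3 - <<'E'
from h import *
t=cv2.imread("pics/top0.png");h=cv2.cvtColor(t,cv2.COLOR_BGR2HSV)
print("V samples",h[[219,212,230],[360,395,372]],h[[235,263,252],[222,200,231]])
for thr in(130,150,170,190):
    c=contour((h[...,1]<50)&(h[...,2]>thr),(372,225)); print("br",thr,rect(plane("top",c,.052)),c.min(0),c.max(0))
for thr in(110,150,180,200):
    m=(h[...,0]<20)&(h[...,1]>120)&(h[...,2]>thr)
    c=contour(m,(205,260)); p=cv2.approxPolyDP(c.reshape(-1,1,2),3,True).reshape(-1,2)
    print("bl",thr,p.tolist(),rect(plane("top",c,.02)),rect(plane("top",c,.038)))
s,T=tool(); print(T.as_matrix().round(3))
E
```

```text
V samples [[ 20  12 191]
 [ 18  13 200]
 [ 70   8  99]] [[ 11 198 197]
 [ 11 199 197]
 [ 60   7 104]]
br 130 (array([ 548.2, -119.4]), array([ 43.4, 119.5]), 1.2) [357 211] [402 228]
br 150 (array([ 548.4, -119.6]), array([118.1,  42.3]), 89.4) [357 211] [402 227]
br 170 (array([ 548.2, -119.9]), array([ 41.9, 117.7]), 1.5) [357 211] [402 227]
br 190 (array([ 547.8, -119.4]), array([ 40.2, 114.5]), 1.7) [358 211] [401 227]
bl 110 [[217, 216], [183, 265], [206, 281], [239, 234]] (array([479.4, 327.3]), array([ 86.1, 160.3]), 55.8) (array([477.6, 323.2]), array([ 84.9, 158.2]), 55.8)
bl 150 [[217, 216], [183, 265], [206, 281], [239, 233]] (array([480. , 327.5]), array([ 83.4, 160.6]), 56.7) (array([478.2, 323.3]), array([ 82.3, 158.4]), 56.7)
bl 180 [[216, 216], [200, 238], [203, 242], [184, 265], [206, 281], [223, 258], [219, 255], [224, 254], [239, 232]] (array([479.7, 327.7]), array([ 82.1, 159.5]), 56.4) (array([477.9, 323.6]), array([ 80.9, 157.3]), 56.4)
bl 200 [[447, 217], [444, 275], [471, 277], [474, 220]] (array([ 475.3, -333.7]), array([ 76.3, 157.2]), 84.7) (array([ 473.5, -328.8]), array([ 75.3, 155.1]), 84.7)
[[-0.928  0.372 -0.001]
 [ 0.372  0.928 -0.002]
 [ 0.    -0.002 -1.   ]]
```

```bash
cat >> h.py <<'E'
def sub(img,m_of,seed,box,k=8):
    x0,y0,x1,y1=box; u=cv2.resize(img[y0:y1,x0:x1],None,fx=k,fy=k,interpolation=cv2.INTER_CUBIC)
    c=contour(m_of(u),((seed[0]-x0)*k,(seed[1]-y0)*k)); return (c+.5)/k-.5+[x0,y0]
def edges(p,c,yaw,L,W,xr=(-1,1),tol=8):
    # p mm Nx2 -> median offset and slope for four sides in the local frame
    d=np.deg2rad(yaw); q=(p-c)@np.array([[np.cos(d),-np.sin(d)],[np.sin(d),np.cos(d)]])
    o={}
    for n,a,s,h,ol in(("+x",0,1,L/2,W/2),("-x",0,-1,L/2,W/2),("+y",1,1,W/2,L/2),("-y",1,-1,W/2,L/2)):
        k=(abs(q[:,a]-s*h)<tol)&(abs(q[:,1-a])<ol-6)
        if a==1:k&=(q[:,0]>xr[0]*L/2+4)&(q[:,0]<xr[1]*L/2-4)
        if k.sum()<20: continue
        f=np.polyfit(q[k,1-a],q[k,a],1); o[n]=(round(float(np.median(q[k,a])),1),round(float(np.degrees(np.arctan(f[0]))),2),int(k.sum()))
    return o
hsv=lambda u:cv2.cvtColor(u,cv2.COLOR_BGR2HSV)
E
python3 - <<'E'
from h import *
t=cv2.imread("pics/top0.png")
for thr in(145,165):
    c=sub(t,lambda u:(u.max(2)>thr),(372,225),(340,195,420,245))
    print("br",thr,edges(plane("top",c,.052)[:,:2]*1e3,[548.2,-119.5],91.3,120,44))
for thr in(150,165,180):
    c=sub(t,lambda u:(hsv(u)[...,1]>110)&(hsv(u)[...,2]>thr),(205,260),(170,205,255,295))
    y=146.5
    print("low",thr,edges(plane("top",c,.02)[:,:2]*1e3,[479,325.5],y,160,80,(0.1,1)))
    print("hi",thr,edges(plane("top",c,.038)[:,:2]*1e3,[479,325.5],y,160,80,(-1,-.1)))
# side view bracket top corner info
c=env.camera_info("top")
E
```

```text
br 145 {'+x': (59.2, -0.56, 97), '-x': (-59.6, 1.82, 97), '+y': (21.4, -0.19, 330), '-y': (-21.2, 0.2, 329)}
br 165 {'+x': (58.5, -0.48, 97), '-x': (-58.8, 0.89, 97), '+y': (20.8, -0.16, 330), '-y': (-20.6, 0.21, 329)}
low 150 {'+x': (80.3, 0.67, 166), '-x': (-79.3, 1.22, 167), '+y': (39.3, -1.12, 155), '-y': (-40.0, -0.81, 154)}
hi 150 {'+x': (78.4, 0.55, 170), '-x': (-79.1, 1.21, 168), '+y': (40.9, -1.22, 155), '-y': (-38.4, -0.9, 155)}
low 165 {'+x': (79.8, 0.69, 167), '-x': (-78.8, 1.24, 167), '+y': (38.8, -1.19, 154), '-y': (-39.5, -0.72, 157)}
hi 165 {'+x': (77.9, 0.52, 169), '-x': (-78.6, 1.23, 169), '+y': (40.4, -1.14, 154), '-y': (-37.9, -0.87, 156)}
low 180 {'+x': (79.3, 0.7, 170), '-x': (-78.2, 1.28, 172), '+y': (38.3, -1.21, 158), '-y': (-38.8, -0.64, 161)}
hi 180 {'+x': (77.4, 0.51, 173), '-x': (-78.0, 1.27, 175), '+y': (39.9, -1.18, 157), '-y': (-37.4, -0.82, 158)}
```

```bash
cat >> h.py <<'E'
def goto(xyz,yang):
    """units for play_rows to bring TCP to xyz (m), tool down, tool y at world angle yang deg"""
    s,T=tool(); a=np.deg2rad(yang); y=np.array([np.cos(a),np.sin(a),0]); z=np.array([0,0,-1.]); x=np.cross(y,z)
    G=R.from_matrix(np.c_[x,y,z]); print("pos",(T.inv().apply(np.array(xyz)-s["eef_pos"])/.6).round(4),"rot",((T.inv()*G).as_rotvec()/(np.pi/2)).round(4),"t",round(s["t"],2))
E
python3 - <<'E'
from h import *
goto([.5482,-.1195,.15],1.3)
E
```

```text
pos [-0.9224 -0.7191  0.0776] rot [-1.300e-03  6.000e-04  7.431e-01] t 0.1
```

Request:
play_rows --delta_pos '[[-0.08, -0.06, 0], [-0.16, -0.12, 0], [-0.24, -0.18, 0], [-0.32, -0.24, 0], [-0.4, -0.31, 0], [-0.48, -0.37, 0], [-0.56, -0.43, 0], [-0.64, -0.5, 0], [-0.72, -0.56, 0], [-0.8, -0.62, 0], [-0.87, -0.68, 0], [-0.91, -0.71, 0.05], [-0.9224, -0.7191, 0.0776], [-0.9224, -0.7191, 0.0776], [-0.9224, -0.7191, 0.0776], [-0.9224, -0.7191, 0.0776], [-0.9224, -0.7191, 0.0776], [-0.9224, -0.7191, 0.0776]]' --rot '[[0, 0, 0.06], [0, 0, 0.12], [0, 0, 0.18], [0, 0, 0.24], [0, 0, 0.3], [0, 0, 0.36], [0, 0, 0.42], [0, 0, 0.48], [0, 0, 0.54], [0, 0, 0.6], [0, 0, 0.66], [0, 0, 0.7], [0, 0, 0.743], [0, 0, 0.743], [0, 0, 0.743], [0, 0, 0.743], [0, 0, 0.743], [0, 0, 0.743]]' --gripper '[1, 1, 1, 1, 1, 1, 1, 1, 1, 1, 1, 1, 1, 1, 1, 1, 1, 1]' --grip_force 50

```text
t: 2.35
eef_pos: [0.5488, -0.1186, 0.151]
eef_rot: [2.194, 2.247, 0.001]
force: [1.3, -0.5, -0.7]
grip_width: 0.085
finger_force: 0.0
```

```bash
python3 - <<'E'
from h import *
for n in("top","side"):cv2.imwrite(f"pics/{n}1.png",env.capture(n))
s,T=tool();print(s["eef_pos"],s["q"].round(2),s["force"])
goto([.5482,-.1195,.057],1.3)
a=cv2.imread("pics/top1.png")[170:270,310:460];b=cv2.imread("pics/side1.png")[160:310,310:460]
cv2.imwrite("pics/c2.png",np.hstack([cv2.resize(a,(450,300)),cv2.resize(b,(300,300))]))
E
```

```text
[ 0.54867125 -0.11873759  0.15067818] [-0.33  0.14  0.1   1.54  0.    1.22] [ 0.43450387  0.48744512 -0.93994466]
pos [-0.0012 -0.0009  0.1561] rot [0.0003 0.0001 0.0003] t 2.45
```

View pics/c2.png

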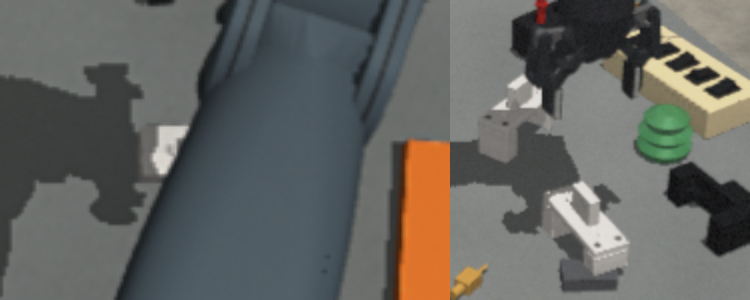

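The side crop shows open fingertips at roughly side px (362,218) and (400,207), above the bracket at (378,272). Next I check that these agree with the projection.

```bash
python3 - <<'E'
from h import *
print(proj("side",[[.5487-.04,-.1187,.163],[.5487+.04,-.1187,.163],[.5482,-.1195,.086]]))
E
```

```text
[[363.5258269  231.17607517]
 [396.60948095 222.46582645]
 [378.45917137 256.03877563]]
```

```bash
python3 - <<'E'
import cv2
a=cv2.imread("pics/side1.png")[160:290,330:430];a=cv2.resize(a,(460,598),interpolation=cv2.INTER_CUBIC)
cv2.imwrite("pics/c3.png",cv2.convertScaleAbs(a,alpha=1.6,beta=20))
E
```

```text
(no output)
```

View pics/c3.png

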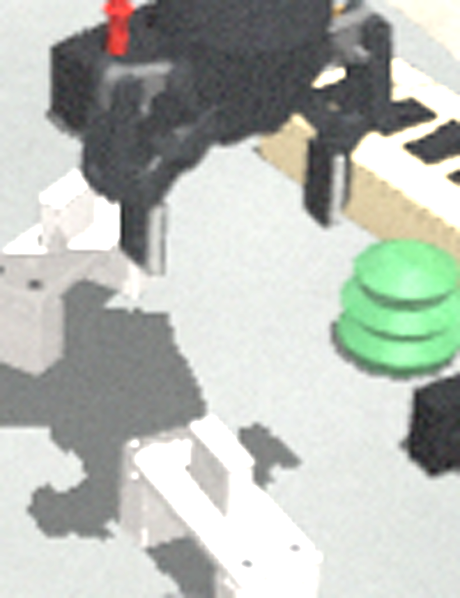

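The tips appear about 14 px higher than predicted, at (363,219) and (402,208). I'm checking the same offset in the start pictures.

```bash
python3 - <<'E'
from h import *
yv=np.array([.372,.928,0])
for z in(.197,.21,.25):
  P=[np.array([.1948,.4868,z])+k*yv for k in(-.042,0.042)]
  print(z,proj("top",P).round(0).tolist(),proj("side",P).round(0).tolist())
# shortest approach of tip rays (present) 
for px,x in(((362.6,218.7),-.045),((401.7,207.8),.045)):
  print(plane("side",[px],.163),plane("side",[px],.2))
# top0, side0 crops around tip
a=cv2.imread("pics/top0.png")[340:420,90:160];b=cv2.imread("pics/side0.png")[60:140,110:190]
cv2.imwrite("pics/c4.png",cv2.convertScaleAbs(np.hstack([cv2.resize(a,(350,400)),cv2.resize(b,(400,400))]),alpha=1.8,beta=20))
E
```

```text
0.197 [[140.0, 373.0], [107.0, 359.0]] [[153.0, 139.0], [159.0, 126.0]]
0.21 [[138.0, 374.0], [104.0, 360.0]] [[152.0, 134.0], [158.0, 121.0]]
0.25 [[131.0, 377.0], [96.0, 362.0]] [[149.0, 120.0], [156.0, 108.0]]
[[ 0.52892549 -0.07520776  0.163     ]] [[ 0.50187456 -0.1250037   0.2       ]]
[[ 0.62871448 -0.07187073  0.163     ]] [[ 0.59650392 -0.12183921  0.2       ]]
```

View pics/c4.png

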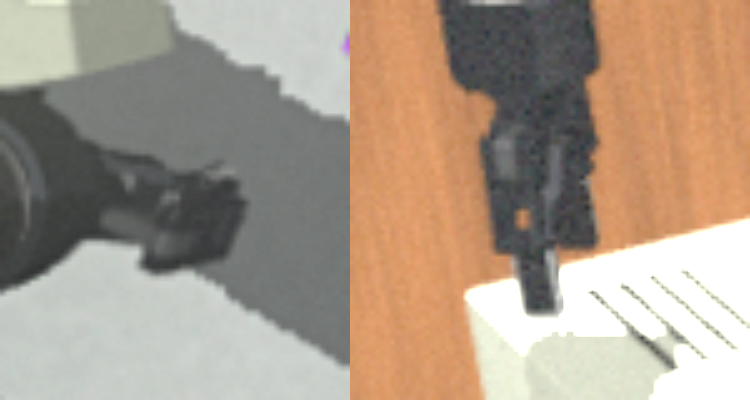

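Both views agree that the open tips look about 45 mm behind the TCP, not 13. I'll close the fingers here to roughly rib width and measure the tips directly.

Request:
play_rows --delta_pos '[[0, 0, 0], [0, 0, 0], [0, 0, 0], [0, 0, 0], [0, 0, 0], [0, 0, 0]]' --rot '[[0, 0, 0], [0, 0, 0], [0, 0, 0], [0, 0, 0], [0, 0, 0], [0, 0, 0]]' --gripper '[0.16, 0.16, 0.16, 0.16, 0.16, 0.16]'

```text
t: 3.2
eef_pos: [0.5486, -0.1189, 0.1503]
eef_rot: [-2.196, -2.247, 0.0]
force: [0.4, -0.4, -0.5]
grip_width: 0.0139
finger_force: 0.0
```

```bash
python3 - <<'E'
from h import *
a=env.capture("side");cv2.imwrite("pics/side2.png",a)
a=cv2.resize(a[160:290,330:430],(460,598),interpolation=cv2.INTER_CUBIC)
cv2.imwrite("pics/c5.png",cv2.convertScaleAbs(a,alpha=1.6,beta=20))
s,_=tool();print(s["eef_pos"],s["grip_width"])
p=s["eef_pos"]
for dz in(0,.015,.03,.045): print(dz,proj("side",p+[0,0,dz]))
E
```

```text
[ 0.54858261 -0.11887302  0.15036967] 0.013955373328432916
0 [[379.94101409 231.72317643]]
0.015 [[380.29232108 225.90423147]]
0.03 [[380.64748771 220.00738647]]
0.045 [[381.00656002 214.03130804]]
```

View pics/c5.png

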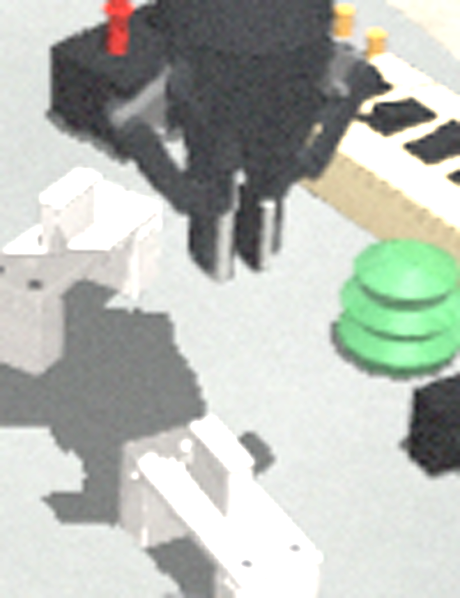

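The fingertips show at about (382,220), roughly 30 mm above the reported TCP. I'll descend to a height that is safe under either reading, with the fingers over the plate, and look again.

Request:
play_rows --delta_pos '[[0, 0, 0], [0, 0, 0], [-0.001, -0.001, 0.03], [-0.001, -0.001, 0.07], [-0.001, -0.001, 0.11], [-0.001, -0.001, 0.13], [-0.001, -0.001, 0.13], [-0.001, -0.001, 0.13]]' --rot '[[0, 0, 0], [0, 0, 0], [0, 0, 0], [0, 0, 0], [0, 0, 0], [0, 0, 0], [0, 0, 0], [0, 0, 0]]' --gripper '[0.4, 0.4, 0.4, 0.4, 0.4, 0.4, 0.4, 0.4]'

```text
t: 4.25
eef_pos: [0.5486, -0.1197, 0.0732]
eef_rot: [2.195, 2.246, 0.001]
force: [0.0, -0.1, 1.2]
grip_width: 0.0342
finger_force: 0.0
```

```bash
python3 - <<'E'
from h import *
a=env.capture("side");cv2.imwrite("pics/side3.png",a)
a=cv2.resize(a[210:300,330:430],(660,594),interpolation=cv2.INTER_CUBIC)
cv2.imwrite("pics/c6.png",cv2.convertScaleAbs(a,alpha=1.3,beta=20))
s,_=tool();print(s["eef_pos"],s["grip_width"],s["force"])
p=s["eef_pos"]
for dz in(0,.015,.03,.045): print(dz,proj("side",[p+[-.017,-.011,dz],p+[.017,-.011,dz]]).round(1).tolist())
E
```

```text
[ 0.54887586 -0.11979894  0.07357477] 0.03417277868979979 [0.0573249  0.15341177 0.46119801]
0 [[374.1, 265.3], [387.7, 261.4]]
0.015 [[374.4, 259.8], [388.1, 255.9]]
0.03 [[374.7, 254.2], [388.5, 250.4]]
0.045 [[375.0, 248.6], [388.9, 244.8]]
```

View pics/c6.png

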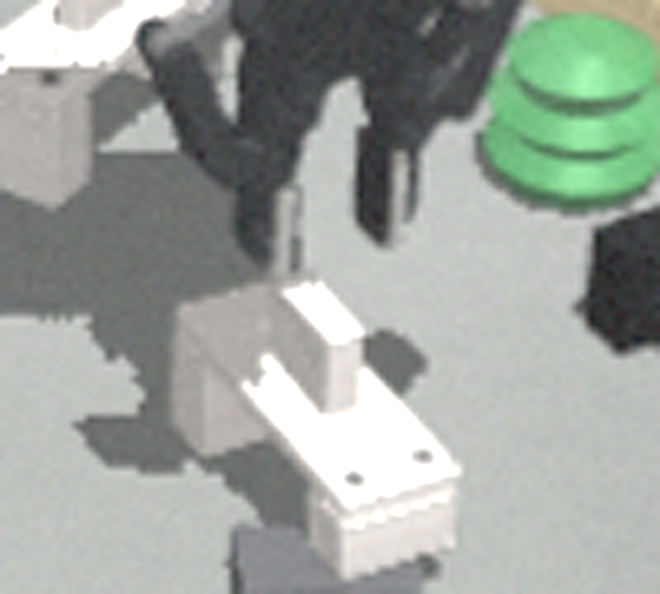

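```bash
python3 - <<'E'
from h import *
yv=np.array([.372,.928,0]);xv=np.array([-.928,.372,0])
p=np.array([.1948,.4868,.1958])
for z in(.013,.03,.047):
  for nm,k in(("near",-.057),("far",.057)):
    c=[p+k*yv+e*xv+[0,0,z] for e in(-.011,.011)]
    print(z,nm,proj("top",c).round(1).tolist(),proj("side",c).round(1).tolist())
o=env.camera_info("side")["xyz"]
q=p+np.array([0,0,.047]);q=o+(q-o)*((p[2]+.013-o[2])/(q[2]-o[2]));print("alt shift",q-p)
for k in(-.057,.057): print(proj("top",[q+k*yv+e*xv for e in(-.011,.011)]).round(1).tolist())
# dark mask extents in top0
t=cv2.imread("pics/top0.png")[350:400,90:160].max(2); 
for r in range(14,48,3): print(350+r,''.join('#' if v<45 else '+' if v<62 else '.' for v in t[r]))
E
```

```text
0.013 near [[145.9, 371.6], [142.2, 380.8]] [[154.9, 137.3], [146.5, 137.5]]
0.013 far [[100.1, 352.6], [96.4, 361.8]] [[162.9, 119.3], [154.9, 119.5]]
0.03 near [[143.2, 372.7], [139.4, 382.0]] [[153.9, 131.3], [145.4, 131.5]]
0.03 far [[96.8, 353.5], [92.9, 362.8]] [[162.0, 113.5], [154.0, 113.8]]
0.047 near [[140.4, 373.8], [136.6, 383.3]] [[152.9, 125.2], [144.3, 125.5]]
0.047 far [[93.3, 354.3], [89.4, 363.7]] [[161.0, 107.7], [153.0, 108.0]]
alt shift [0.01010969 0.0815559  0.013     ]
[[110.4, 367.1], [106.6, 376.3]]
[[65.1, 348.2], [61.3, 357.3]]
364 ##############+++++++++++++++++++++++++++++++++++++++++++++++++++++++.
367 ##+#############++++++++++++++++++++++++++++++++++++++++++++++++++++++
370 #+#######################+++++++++++++++++++++++++++++++++++++++++++++
373 ###+##+##########################++++++++##+++++++++++++++++++++++++++
376 ####+####################++#####################++++++++++++++++++++++
379 #####+###########################+++############++++++++++++++++++++++
382 #####+###########################################+++++++++++++++++++++
385 ################################################++++++++++++++++++++++
388 ################........+++++##++##############+++++++++++++++++++++++
391 #############...............+################+++++++++++++++++++++++++
394 #########.....................+#++.....+++++++++++++++++++++++++++++++
397 ##+..........................................+++++++++++++++++++++++++
```

Triangulating with the top view confirms a pure height offset: the real tips sit about 33 mm above the reported TCP, or contact comes earlier. I'll descend in small steps and watch the force.

Request:
play_rows --delta_pos '[[-0.001, 0, 0.01], [-0.001, 0, 0.02], [-0.001, 0, 0.025], [-0.001, 0, 0.025]]' --rot '[[0, 0, 0], [0, 0, 0], [0, 0, 0], [0, 0, 0]]' --gripper '[0.4, 0.4, 0.4, 0.4]'

```text
t: 4.8
eef_pos: [0.5475, -0.1199, 0.0567]
eef_rot: [-2.195, -2.246, 0.001]
force: [0.2, -0.3, 0.7]
grip_width: 0.0339
finger_force: 0.0
```

Request:
play_rows --delta_pos '[[0, 0, 0.003], [0, 0, 0.006], [0, 0, 0.006]]' --rot '[[0, 0, 0], [0, 0, 0], [0, 0, 0]]' --gripper '[0.4, 0.4, 0.4]'

```text
t: 5.18
eef_pos: [0.5479, -0.12, 0.0536]
eef_rot: [-2.196, -2.247, 0.0]
force: [0.6, 0.7, 0.6]
grip_width: 0.0343
finger_force: 0.0
```

Request:
play_rows --delta_pos '[[0, 0, 0.003], [0, 0, 0.006], [0, 0, 0.006]]' --rot '[[0, 0, 0], [0, 0, 0], [0, 0, 0]]' --gripper '[0.4, 0.4, 0.4]'

```text
t: 5.55
eef_pos: [0.5478, -0.12, 0.0499]
eef_rot: [-2.196, -2.246, 0.0]
force: [0.1, 0.2, 0.2]
grip_width: 0.034
finger_force: 0.0
```

Request:
play_rows --delta_pos '[[0, 0, 0.003], [0, 0, 0.006], [0, 0, 0.006]]' --rot '[[0, 0, 0], [0, 0, 0], [0, 0, 0]]' --gripper '[0.4, 0.4, 0.4]'

```text
t: 5.92
eef_pos: [0.5478, -0.12, 0.0463]
eef_rot: [-2.196, -2.246, 0.0]
force: [-0.4, 0.2, 0.4]
grip_width: 0.0342
finger_force: 0.0
```

Request:
play_rows --delta_pos '[[0, 0, 0.003], [0, 0, 0.005], [0, 0, 0.005]]' --rot '[[0, 0, 0], [0, 0, 0], [0, 0, 0]]' --gripper '[0.4, 0.4, 0.4]'

```text
t: 6.3
eef_pos: [0.5478, -0.12, 0.0434]
eef_rot: [-2.196, -2.247, 0.0]
force: [-0.2, 0.9, -0.8]
grip_width: 0.0344
finger_force: 0.0
```

```bash
python3 - <<'E'
from h import *
a=env.capture("side");cv2.imwrite("pics/side4.png",a)
a=cv2.resize(a[210:300,330:430],(660,594),interpolation=cv2.INTER_CUBIC)
cv2.imwrite("pics/c7.png",cv2.convertScaleAbs(a,alpha=1.3,beta=20))
s,_=tool();print(s["eef_pos"],s["grip_width"],s["force"])
E
```

```text
[ 0.54793277 -0.12005437  0.04344373] 0.03403603381480115 [-1.17950645 -1.61764349  0.54476976]
```

View pics/c7.png

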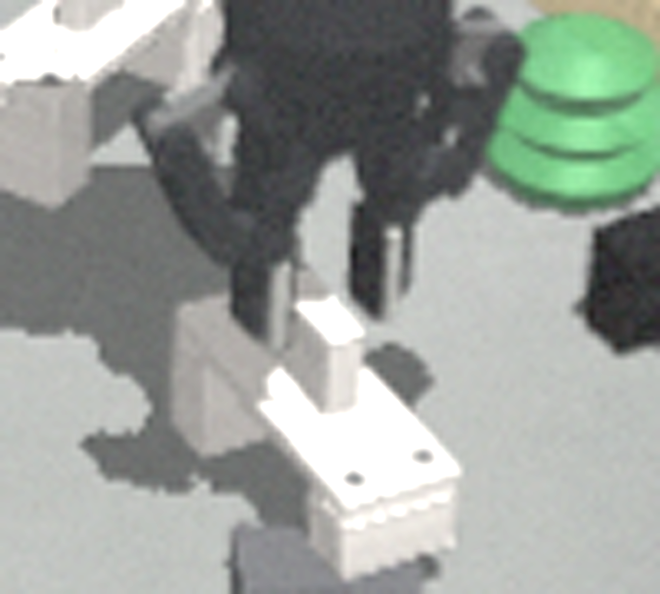

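The reported z of 0.043 is already below plate height with no contact, and the picture puts the tips at about z 0.083, just straddling the rib top. I'll lower another 19 mm, checking the force.

Request:
play_rows --delta_pos '[[0, 0, 0.005], [0, 0, 0.01], [0, 0, 0.015], [0, 0, 0.019], [0, 0, 0.019]]' --rot '[[0, 0, 0], [0, 0, 0], [0, 0, 0], [0, 0, 0], [0, 0, 0]]' --gripper '[0.4, 0.4, 0.4, 0.4, 0.4]'

```text
t: 6.98
eef_pos: [0.5477, -0.12, 0.0318]
eef_rot: [-2.195, -2.246, 0.0]
force: [-0.2, -0.5, -0.4]
grip_width: 0.0344
finger_force: 0.0
```

Request:
play_rows --delta_pos '[[0, 0, 0.004], [0, 0, 0.007], [0, 0, 0.007]]' --rot '[[0, 0, 0], [0, 0, 0], [0, 0, 0]]' --gripper '[0.4, 0.4, 0.4]'

```text
t: 7.35
eef_pos: [0.5478, -0.12, 0.0277]
eef_rot: [-2.196, -2.246, 0.0]
force: [-0.6, -0.3, 0.5]
grip_width: 0.034
finger_force: 0.0
```

Request:
play_rows --delta_pos '[[0, 0, 0.003], [0, 0, 0.004], [0, 0, 0.004]]' --rot '[[0, 0, 0], [0, 0, 0], [0, 0, 0]]' --gripper '[0.4, 0.4, 0.4]'

```text
t: 7.72
eef_pos: [0.5479, -0.1201, 0.0255]
eef_rot: [-2.196, -2.247, 0.0]
force: [-0.0, -0.5, -1.0]
grip_width: 0.034
finger_force: 0.0
```

Request:
play_rows --delta_pos '[[0, 0, 0], [0, 0, 0], [0, 0, 0], [0, 0, 0], [0, 0, 0]]' --rot '[[0, 0, 0], [0, 0, 0], [0, 0, 0], [0, 0, 0], [0, 0, 0]]' --gripper '[0, 0, 0, 0, 0]' --grip_force 60

```text
t: 8.35
eef_pos: [0.5483, -0.1201, 0.0258]
eef_rot: [2.195, 2.246, 0.001]
force: [1.0, 0.8, 1.1]
grip_width: 0.0128
finger_force: 59.7
```

Request:
play_rows --delta_pos '[[0, 0, -0.005], [0, 0, -0.015], [0, 0, -0.03], [0, 0, -0.05], [0, 0, -0.08], [0, 0, -0.11], [0, 0, -0.14], [0, 0, -0.15], [0, 0, -0.15], [0, 0, -0.15]]' --rot '[[0, 0, 0], [0, 0, 0], [0, 0, 0], [0, 0, 0], [0, 0, 0], [0, 0, 0], [0, 0, 0], [0, 0, 0], [0, 0, 0], [0, 0, 0]]' --gripper '[0, 0, 0, 0, 0, 0, 0, 0, 0, 0]'

```text
t: 9.6
eef_pos: [0.5474, -0.1199, 0.1146]
eef_rot: [-2.195, -2.246, 0.001]
force: [0.7, -0.4, -3.5]
grip_width: 0.0129
finger_force: 59.1
```

```bash
python3 - <<'E'
from h import *
a=env.capture("side");cv2.imwrite("pics/side5.png",a)
t=env.capture("top");cv2.imwrite("pics/top5.png",t)
s,_=tool();print(s["eef_pos"],s["grip_width"],s["force"],s["torque"],s["finger_force"])
# bolt holes etc: white mask extents near bracket in side
m=(hsv(a)[...,1]<50)&(a.max(2)>150); n,l,st,ce=cv2.connectedComponentsWithStats(m.astype(np.uint8))
for i in range(1,n):
  if st[i,4]>80 and 300<ce[i,0]<450 and 150<ce[i,1]<330: print(st[i],ce[i])
goto([.4783,.3254,.125],55.5)
E
```

```text
[ 0.54722624 -0.11979822  0.11435007] 0.013164772382566553 [-0.44064641 -0.84522204 -4.46883488] [-0.04071451  0.00542493  0.0348039 ] 59.078373312950134
[325 201  33  18 183] [343.73770492 212.18579235]
[369 223  33  42 602] [387.87873754 245.84883721]
pos [ 0.7444 -0.0979 -0.017 ] rot [-0.001  -0.0011 -0.6021] t 9.7
```

Request:
play_rows --delta_pos '[[0, 0, -0.04], [0, 0, -0.08], [0.03, 0, -0.092], [0.08, -0.01, -0.092], [0.14, -0.02, -0.092], [0.2, -0.03, -0.092], [0.27, -0.035, -0.092], [0.34, -0.045, -0.092], [0.41, -0.055, -0.092], [0.48, -0.065, -0.092], [0.55, -0.073, -0.092], [0.62, -0.082, -0.092], [0.68, -0.09, -0.092], [0.72, -0.094, -0.092], [0.74, -0.0965, -0.092], [0.744, -0.097, -0.092], [0.744, -0.097, -0.092], [0.744, -0.097, -0.092], [0.744, -0.097, -0.092]]' --rot '[[0, 0, 0], [0, 0, 0], [0, 0, -0.03], [0, 0, -0.07], [0, 0, -0.12], [0, 0, -0.17], [0, 0, -0.22], [0, 0, -0.27], [0, 0, -0.32], [0, 0, -0.37], [0, 0, -0.42], [0, 0, -0.47], [0, 0, -0.52], [0, 0, -0.56], [0, 0, -0.59], [0, 0, -0.602], [0, 0, -0.602], [0, 0, -0.602], [0, 0, -0.602]]' --gripper '[0, 0, 0, 0, 0, 0, 0, 0, 0, 0, 0, 0, 0, 0, 0, 0, 0, 0, 0]'

```text
t: 12.08
eef_pos: [0.4799, 0.3242, 0.1709]
eef_rot: [0.934, 2.999, -0.0]
force: [-0.1, -0.2, -3.7]
grip_width: 0.0131
finger_force: 59.2
```

```bash
python3 - <<'E'
from h import *
a=env.capture("side");cv2.imwrite("pics/side6.png",a)
t=env.capture("top");cv2.imwrite("pics/top6.png",t)
s,_=tool();print(s["eef_pos"],s["q"].round(2),s["grip_width"],s["force"])
goto([.4787,.3251,.052],55.5)
o=np.zeros((600,800,3),np.uint8)
o[:,:400]=cv2.resize(t[180:300,160:240],(400,600),interpolation=cv2.INTER_CUBIC); o[:,400:]=cv2.resize(a[90:225,230:320],(400,600),interpolation=cv2.INTER_CUBIC)
cv2.imwrite("pics/c8.png",cv2.convertScaleAbs(o,alpha=1.3,beta=10))
E
```

```text
[0.47985264 0.32437631 0.17088902] [ 0.48  0.19  0.2   1.58 -0.    1.08] 0.012666100850478677 [ 0.13698915 -0.18589259 -4.26218133]
pos [ 2.300e-03 -1.000e-04  1.981e-01] rot [ 0.0001  0.0001 -0.0007] t 12.18
```

View pics/c8.png

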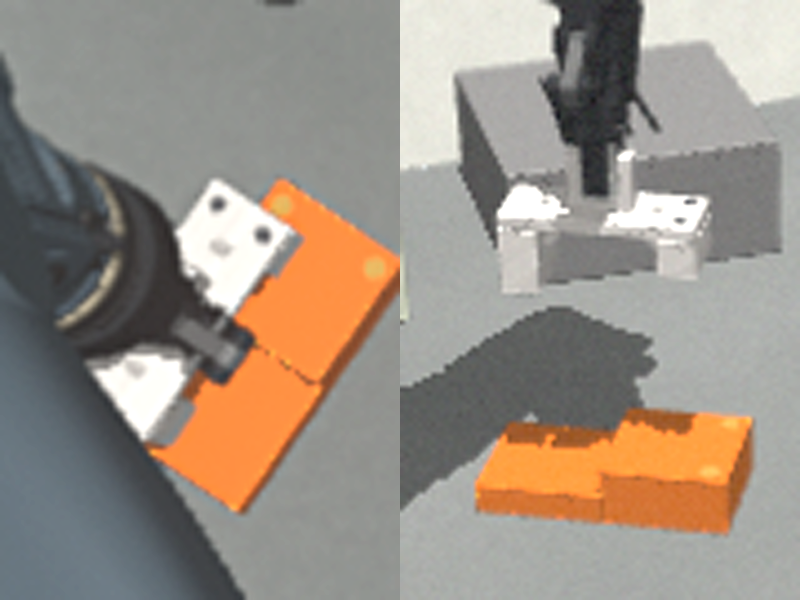

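The picture shows the bracket held level with its short, holed leg over the brass high half, so it is the right way round. I go down to 6 mm above seating.

Request:
play_rows --delta_pos '[[0.0023, 0, 0.03], [0.0023, 0, 0.07], [0.0023, 0, 0.11], [0.0023, 0, 0.15], [0.0023, 0, 0.18], [0.0023, 0, 0.195], [0.0023, 0, 0.198], [0.0023, 0, 0.198], [0.0023, 0, 0.198]]' --rot '[[0, 0, 0], [0, 0, 0], [0, 0, 0], [0, 0, 0], [0, 0, 0], [0, 0, 0], [0, 0, 0], [0, 0, 0], [0, 0, 0]]' --gripper '[0, 0, 0, 0, 0, 0, 0, 0, 0]'

```text
t: 13.3
eef_pos: [0.4793, 0.3261, 0.0532]
eef_rot: [0.931, 2.999, 0.002]
force: [-0.4, -0.2, -4.1]
grip_width: 0.0127
finger_force: 59.1
```

```bash
python3 - <<'E'
from h import *
t=env.capture("top");cv2.imwrite("pics/top7.png",t);cv2.imwrite("pics/side7.png",env.capture("side"))
s,_=tool();p=s["eef_pos"];print(p,s["force"])
zt=p[2]-.0257+.052
for thr in(145,165):
  c=sub(t,lambda u:(hsv(u)[...,1]<60)&(u.max(2)>thr),(222,222),(170,195,260,300))
  print(thr,zt,len(c),edges(plane("top",c,zt)[:,:2]*1e3,[478.25,325.45],145.5,120,44))
goto([.4787,.3251,.0465],55.5)
E
```

```text
[0.47906672 0.32600303 0.05289432] [-0.02677804 -0.38874971 -2.36511713]
145 0.0791943188258408 478 {'-x': (-58.9, 0.09, 83), '+y': (21.2, -3.32, 132), '-y': (-21.8, 9.44, 87)}
165 0.0791943188258408 443 {'-x': (-58.9, 0.09, 83), '+y': (20.5, -2.97, 123), '-y': (-21.7, 9.35, 87)}
pos [-0.0003 -0.0016  0.0107] rot [ 0.0009  0.0005 -0.0001] t 13.4
```

Request:
play_rows --delta_pos '[[0, -0.001, 0.004], [0, -0.001, 0.008], [0, -0.001, 0.01], [0, -0.001, 0.01], [0, -0.001, 0.01]]' --rot '[[0, 0, 0], [0, 0, 0], [0, 0, 0], [0, 0, 0], [0, 0, 0]]' --gripper '[0, 0, 0, 0, 0]'

```text
t: 14.02
eef_pos: [0.4781, 0.3251, 0.0459]
eef_rot: [-0.932, -3.0, 0.0]
force: [0.0, 1.1, -4.1]
grip_width: 0.0132
finger_force: 59.2
```

Request:
play_rows --delta_pos '[[0, 0, 0.001], [0, 0, 0.002], [0, 0, 0.002]]' --rot '[[0, 0, 0], [0, 0, 0], [0, 0, 0]]' --gripper '[0, 0, 0]'

```text
t: 14.4
eef_pos: [0.4782, 0.3253, 0.0458]
eef_rot: [0.932, 3.0, 0.001]
force: [-2.4, -1.3, 2.1]
grip_width: 0.0129
finger_force: 60.1
```

Contact came at the expected height, so I release and back off.

Request:
play_rows --delta_pos '[[0, 0, 0], [0, 0, 0], [0, 0, 0], [0, 0, 0], [0, 0, -0.02], [0, 0, -0.06], [0, 0, -0.1], [0, 0, -0.14], [0, 0, -0.15], [0, 0, -0.15]]' --rot '[[0, 0, 0], [0, 0, 0], [0, 0, 0], [0, 0, 0], [0, 0, 0], [0, 0, 0], [0, 0, 0], [0, 0, 0], [0, 0, 0], [0, 0, 0]]' --gripper '[0.4, 0.4, 0.4, 0.4, 0.4, 0.4, 0.4, 0.4, 0.4, 0.4]'

```text
t: 15.65
eef_pos: [0.4785, 0.3254, 0.1353]
eef_rot: [0.932, 2.999, 0.001]
force: [0.2, -0.5, 0.6]
grip_width: 0.0343
finger_force: 0.0
```

```bash
python3 - <<'E'
from h import *
t=env.capture("top");cv2.imwrite("pics/top8.png",t);cv2.imwrite("pics/side8.png",env.capture("side"))
s,_=tool();p=s["eef_pos"];print(p,s["force"])
for thr in(145,165):
  c=sub(t,lambda u:(hsv(u)[...,1]<60)&(u.max(2)>thr),(222,222),(170,195,260,300))
  print(thr,len(c),edges(plane("top",c,.072)[:,:2]*1e3,[478.25,325.45],145.5,120,44))
d=np.deg2rad(145.5); q=np.array([.47825,.32545])+.043*np.array([np.cos(d),np.sin(d)]); print(q)
goto([*q,.13],55.5)
E
```

```text
[0.47755501 0.32485744 0.13361476] [ 0.16458323  0.77093303 -0.52530619]
145 583 {'-x': (-58.3, -0.43, 83), '+y': (22.4, -2.55, 166), '-y': (-20.5, 2.92, 131)}
165 600 {'-x': (-58.3, -0.43, 83), '+y': (21.7, -2.37, 158), '-y': (-20.4, 3.12, 131)}
[0.44281257 0.34980547]
pos [0.0713 0.0015 0.0061] rot [-0.001  -0.0005 -0.0001] t 15.75
```

Request:
play_rows --delta_pos '[[-0.02, -0.09, -0.03], [-0.04, -0.18, -0.03], [-0.06, -0.27, -0.03], [-0.08, -0.35, -0.03], [-0.08, -0.35, -0.03], [-0.08, -0.35, -0.03], [-0.08, -0.35, -0.03]]' --rot '[[0, 0, 0], [0, 0, 0], [0, 0, 0], [0, 0, 0], [0, 0, 0], [0, 0, 0], [0, 0, 0]]' --gripper '[0, 0, 0, 0, 0, 0, 0]'

```text
t: 16.62
eef_pos: [0.3988, 0.1257, 0.1523]
eef_rot: [-0.93, -3.0, 0.0]
force: [-0.4, -0.1, 0.1]
grip_width: 0.0003
finger_force: 0.0
```

```bash
cat > chk.py <<'E'
from h import *
import sys
t=env.capture("top");cv2.imwrite(f"pics/top{sys.argv[1]}.png",t);a=env.capture("side");cv2.imwrite(f"pics/side{sys.argv[1]}.png",a)
for thr in(145,165):
  c=sub(t,lambda u:(hsv(u)[...,1]<60)&(u.max(2)>thr),(222,222),(170,195,260,300))
  print(thr,len(c),edges(plane("top",c,.072)[:,:2]*1e3,[478.25,325.45],145.5,120,44))
  c=sub(t,lambda u:(hsv(u)[...,1]>110)&(hsv(u)[...,2]>thr),(204,262),(170,205,255,295))
  print(" low",edges(plane("top",c,.02)[:,:2]*1e3,[478.25,325.45],145.5,160,80,(.1,1)),"\n hi",edges(plane("top",c,.038)[:,:2]*1e3,[478.25,325.45],145.5,160,80,(-1,-.1)))
s,_=tool();print(s["eef_pos"],s["force"],s["grip_width"])
goto([.4428,.3498,.13],55.5)
E
python3 chk.py 9
```

```text
145 1147 {'+x': (60.0, -6.78, 107), '-x': (-58.3, -0.38, 82), '+y': (20.8, -0.3, 191), '-y': (-20.5, 0.39, 302)}
 low {'+x': (79.9, -4.12, 135), '-x': (-80.0, 0.18, 167), '-y': (-39.7, -0.21, 295)} 
 hi {'+x': (78.0, -2.51, 140), '-x': (-79.8, 0.13, 168), '+y': (39.8, -21.05, 47), '-y': (-40.0, 0.09, 156)}
165 1317 {'+x': (59.3, -6.44, 99), '-x': (-58.2, 5.43, 102), '+y': (19.1, 1.68, 208), '-y': (-20.4, 0.69, 363)}
 low {'+x': (79.3, -3.9, 133), '-y': (-38.0, 0.5, 219)} 
 hi {'+x': (77.5, -2.33, 138)}
[0.3988605  0.12579732 0.15248636] [-0.12979831  0.45903554  0.09912654] 0.00010386912312379736
pos [0.1506 0.3494 0.0375] rot [-0.0002 -0.0004  0.001 ] t 16.73
```

The bracket is centred within about 1 mm and in line. Next I go above the press point.

Request:
play_rows --delta_pos '[[0.04, 0.09, 0], [0.08, 0.18, 0], [0.11, 0.26, 0], [0.14, 0.33, 0], [0.15, 0.349, 0.02], [0.1506, 0.3494, 0.06], [0.1506, 0.3494, 0.1], [0.1506, 0.3494, 0.13], [0.1506, 0.3494, 0.15], [0.1506, 0.3494, 0.15], [0.1506, 0.3494, 0.15]]' --rot '[[0, 0, 0], [0, 0, 0], [0, 0, 0], [0, 0, 0], [0, 0, 0], [0, 0, 0], [0, 0, 0], [0, 0, 0], [0, 0, 0], [0, 0, 0], [0, 0, 0]]' --gripper '[0, 0, 0, 0, 0, 0, 0, 0, 0, 0, 0]'

```text
t: 18.1
eef_pos: [0.4437, 0.3491, 0.0637]
eef_rot: [0.932, 2.999, 0.002]
force: [-0.7, -0.4, 0.2]
grip_width: 0.0002
finger_force: 0.0
```

```bash
python3 - <<'E'
from h import *
s,_=tool();print(s["eef_pos"],s["force"])
goto([.4428,.3498,.05],55.5)
E
```

```text
[0.44365247 0.34913632 0.0637485 ] [-0.65192674 -0.38447988  0.21925034]
pos [0.0018 0.0001 0.0229] rot [ 0.001   0.0005 -0.0002] t 18.1
```

Request:
play_rows --delta_pos '[[0.001, 0, 0.006], [0.001, 0, 0.012], [0.001, 0, 0.018], [0.001, 0, 0.022], [0.001, 0, 0.022]]' --rot '[[0, 0, 0], [0, 0, 0], [0, 0, 0], [0, 0, 0], [0, 0, 0]]' --gripper '[0, 0, 0, 0, 0]'

```text
t: 18.73
eef_pos: [0.4422, 0.349, 0.0491]
eef_rot: [-0.932, -3.0, 0.001]
force: [-0.1, -0.3, -0.6]
grip_width: 0.0001
finger_force: 0.0
```

Request:
play_rows --delta_pos '[[0, 0, 0.002], [0, 0, 0.004], [0, 0, 0.005], [0, 0, 0.005]]' --rot '[[0, 0, 0], [0, 0, 0], [0, 0, 0], [0, 0, 0]]' --gripper '[0, 0, 0, 0]'

```text
t: 19.23
eef_pos: [0.4425, 0.3492, 0.0465]
eef_rot: [-0.932, -3.0, 0.0]
force: [-0.4, 0.3, 0.2]
grip_width: 0.0003
finger_force: 0.0
```

Request:
play_rows --delta_pos '[[0, 0, 0.001], [0, 0, 0.002], [0, 0, 0.003], [0, 0, 0.003]]' --rot '[[0, 0, 0], [0, 0, 0], [0, 0, 0], [0, 0, 0]]' --gripper '[0, 0, 0, 0]'

```text
t: 19.73
eef_pos: [0.4425, 0.3492, 0.0447]
eef_rot: [-0.932, -3.0, 0.0]
force: [-0.2, -0.2, -0.1]
grip_width: -0.0006
finger_force: 0.0
```

Request:
play_rows --delta_pos '[[0, 0, 0.001], [0, 0, 0.002], [0, 0, 0.002]]' --rot '[[0, 0, 0], [0, 0, 0], [0, 0, 0]]' --gripper '[0, 0, 0]'

```text
t: 20.1
eef_pos: [0.4425, 0.3492, 0.0435]
eef_rot: [-0.932, -3.0, 0.0]
force: [-0.1, -0.0, 0.3]
grip_width: 0.0002
finger_force: 0.0
```

Request:
play_rows --delta_pos '[[0, 0, 0.001], [0, 0, 0.002], [0, 0, 0.002]]' --rot '[[0, 0, 0], [0, 0, 0], [0, 0, 0]]' --gripper '[0, 0, 0]'

```text
t: 20.48
eef_pos: [0.4424, 0.3492, 0.0423]
eef_rot: [-0.932, -3.0, 0.0]
force: [0.8, 0.1, -1.0]
grip_width: -0.0002
finger_force: 0.0
```

Request:
play_rows --delta_pos '[[0, 0, 0.001], [0, 0, 0.002], [0, 0, 0.002]]' --rot '[[0, 0, 0], [0, 0, 0], [0, 0, 0]]' --gripper '[0, 0, 0]'

```text
t: 20.85
eef_pos: [0.4424, 0.3491, 0.0411]
eef_rot: [-0.932, -3.0, 0.0]
force: [-0.2, 0.3, -0.8]
grip_width: 0.0002
finger_force: 0.0
```

Request:
play_rows --delta_pos '[[0, 0, 0.001], [0, 0, 0.002], [0, 0, 0.002]]' --rot '[[0, 0, 0], [0, 0, 0], [0, 0, 0]]' --gripper '[0, 0, 0]'

```text
t: 21.22
eef_pos: [0.4424, 0.3492, 0.0399]
eef_rot: [-0.932, -3.0, 0.0]
force: [-0.7, -0.1, 0.0]
grip_width: -0.0002
finger_force: 0.0
```

Request:
play_rows --delta_pos '[[0, 0, 0.001], [0, 0, 0.001]]' --rot '[[0, 0, 0], [0, 0, 0]]' --gripper '[0, 0]'

```text
t: 21.48
eef_pos: [0.4425, 0.3492, 0.0393]
eef_rot: [-0.932, -3.0, 0.0]
force: [0.8, 0.2, -0.5]
grip_width: -0.0002
finger_force: 0.0
```

Request:
play_rows --delta_pos '[[0, 0, 0.001], [0, 0, 0.001]]' --rot '[[0, 0, 0], [0, 0, 0]]' --gripper '[0, 0]'

```text
t: 21.72
eef_pos: [0.4425, 0.3492, 0.0387]
eef_rot: [-0.932, -3.0, 0.0]
force: [-0.4, 1.0, -0.4]
grip_width: -0.0001
finger_force: 0.0
```

Request:
play_rows --delta_pos '[[0, 0, 0.001], [0, 0, 0.001]]' --rot '[[0, 0, 0], [0, 0, 0]]' --gripper '[0, 0]'

```text
t: 21.98
eef_pos: [0.4425, 0.3492, 0.0381]
eef_rot: [-0.932, -3.0, 0.0]
force: [-0.1, 0.0, -0.4]
grip_width: -0.0002
finger_force: 0.0
```

Request:
play_rows --delta_pos '[[0, 0, 0.001], [0, 0, 0.001]]' --rot '[[0, 0, 0], [0, 0, 0]]' --gripper '[0, 0]'

```text
t: 22.22
eef_pos: [0.4426, 0.3492, 0.0377]
eef_rot: [0.932, 3.0, 0.0]
force: [-0.4, -0.3, -0.0]
grip_width: -0.0002
finger_force: 0.4
```

Request:
play_rows --delta_pos '[[0, 0, 0.001], [0, 0, 0.001]]' --rot '[[0, 0, 0], [0, 0, 0]]' --gripper '[0, 0]'

```text
t: 22.48
eef_pos: [0.4426, 0.3493, 0.0377]
eef_rot: [0.932, 3.0, 0.001]
force: [-0.8, -1.2, 5.0]
grip_width: 0.0001
finger_force: 2.4
```

Request:
play_rows --delta_pos '[[0, 0, 0.001], [0, 0, 0.001]]' --rot '[[0, 0, 0], [0, 0, 0]]' --gripper '[0, 0]'

```text
t: 22.72
eef_pos: [0.4427, 0.3493, 0.0377]
eef_rot: [0.932, 3.0, 0.001]
force: [-2.0, -0.3, 6.9]
grip_width: 0.0002
finger_force: 3.6
```

The fingertips pressed with 7 N and the top did not give. I hold briefly, then retract and move clear.

Request:
play_rows --delta_pos '[[0, 0, 0.0005], [0, 0, 0.0005], [0, 0, 0], [0, 0, -0.01], [0, 0, -0.04], [0, 0, -0.09], [0, 0, -0.15], [0, 0, -0.2], [-0.05, -0.09, -0.2], [-0.1, -0.18, -0.2], [-0.15, -0.27, -0.2], [-0.2, -0.36, -0.2], [-0.22, -0.42, -0.2], [-0.22, -0.42, -0.2], [-0.22, -0.42, -0.2], [-0.22, -0.42, -0.2]]' --rot '[[0, 0, 0], [0, 0, 0], [0, 0, 0], [0, 0, 0], [0, 0, 0], [0, 0, 0], [0, 0, 0], [0, 0, 0], [0, 0, 0], [0, 0, 0], [0, 0, 0], [0, 0, 0], [0, 0, 0], [0, 0, 0], [0, 0, 0], [0, 0, 0]]' --gripper '[0, 0, 0, 0, 0, 0, 0, 0, 0, 0, 0, 0, 0, 0, 0, 0]'

```text
t: 24.72
eef_pos: [0.4088, 0.0677, 0.1566]
eef_rot: [0.929, 3.001, 0.001]
force: [-0.4, 0.3, 0.3]
grip_width: -0.0002
finger_force: 0.0
```

```bash
python3 chk.py 10; python3 - <<'E'
from h import *
# levelness in side view: bolt-hole/plate corners at far/near edges: predicted plate corners vs white mask
d=np.deg2rad(145.5);X=np.array([np.cos(d),np.sin(d),0]);Y=np.array([-np.sin(d),np.cos(d),0]);o=np.array([.4786,.3257,.072])
print("pred",proj("side",[o+a*.06*X+b*.022*Y for a in(1,-1) for b in(1,-1)]).round(1).tolist())
a=cv2.imread("pics/side10.png")
c=sub(a,lambda u:(hsv(u)[...,1]<60)&(u.max(2)>175),(270,178),(235,140,320,215)); print(cv2.approxPolyDP((c*8).astype(np.int32).reshape(-1,1,2),8,True).reshape(-1,2)/8)
E
```

```text
145 860 {'+x': (60.2, -0.14, 89), '-x': (-58.3, -0.37, 82), '+y': (22.4, -0.1, 296), '-y': (-20.6, -0.07, 282)}
 low {'+x': (80.0, -0.34, 167), '-x': (-80.0, 0.13, 168), '+y': (39.7, 3.28, 166), '-y': (-40.1, 0.15, 154)} 
 hi {'+x': (78.1, -0.38, 170), '-x': (-79.8, 0.07, 168), '+y': (39.8, -5.28, 125), '-y': (-40.0, 0.07, 155)}
165 840 {'+x': (59.4, 0.14, 83), '-x': (-58.3, -0.37, 82), '+y': (21.7, -0.12, 281), '-y': (-20.5, -0.04, 290)}
 low {'+x': (79.4, -0.38, 167), '-x': (-79.5, 0.26, 170), '+y': (39.2, 3.19, 166), '-y': (-37.8, 0.02, 321)} 
 hi {'+x': (77.5, -0.44, 170), '-x': (-79.2, 0.22, 170), '+y': (39.3, -4.76, 124), '-y': (-39.4, 0.74, 161)}
[0.40866589 0.06768895 0.15638745] [ 0.28126362 -0.0199976  -0.26445539] -5.4514962419214026e-05
pos [0.2187 0.4201 0.044 ] rot [ 0.     -0.0001  0.0012] t 24.82
pred [[254.5, 179.8], [258.8, 172.1], [297.5, 183.5], [300.9, 175.7]]
[[254.    179.75 ]
 [279.875 182.125]
 [278.75  178.375]
 [268.875 177.5  ]
 [268.625 173.875]
 [265.    172.625]
 [257.75  172.5  ]]
```

```bash
python3 -c "
from bench import env
print(env.close_job())"
```

```text
the job is handed in; nothing more can be done
None
```

The bracket is seated the right way round on the stepped block, about 1 mm off centre each way and in line; I pressed it at about 7 N without any give, left it clear of the gripper, and handed the job in at about 25 s; the verdict was not shown.

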